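# Open the wide heel cabinet in the shoe workshop

### The arm

A 7-joint arm with a two-finger parallel gripper is mounted at the origin on the work surface. World frame = base frame: x ahead of the robot, y to its left, z up, the work surface at z = 0. Lengths are in m, angles in rad, forces in N, time in s.
With the tool pointing down it reaches from about 0.425 to 0.95 m from the base axis. Payload 4.7 kg.
Tool frame: the origin (TCP) lies between the finger pads; the fingertips stand 25 mm ahead of it and the grasp point (between the pads) lies 6 mm ahead of it; z points along the fingers, y is the line along which they close (so a half turn about z gives the same grasp; the last joint's range is limited). The gripper opens to 85 mm and grips with 20 to 120 N. Pads are 22 mm wide; open, the fingers measure 114 mm over their backs; the gripper's body (76 mm by 85 mm) begins 54 mm behind the grasp point. The pads swing forward as they close: fully open they stand 13 mm farther back than shut.
Start: joints at [-1.329, 0.469, -0.049, 1.532, 0.024, 1.141, -0.082], TCP at [0.181, 0.65, 0.256] pointing down, gripper open.
Joint ranges: [-2.59, 2.59], [-0.33, 1.99], [-1.39, 1.29], [0.1, 2.45], [-1.04, 4.18], [0.21, 1.99], [-2.66, 2.66]. Speed limits (rad/s): [2.57, 2.57, 3.14, 3.14, 3.14, 3.14, 3.14].

### API

Orientations are given as a 3x3 rotation matrix whose columns are the frame's x, y, z axes.
In Python, from rig import * gives the robot as it stands. Calls block until the motion is done:
- movep(position, orientation): joint-space move of the TCP to a pose.
- move_l(position, attitude=None, feed=0.15, until_force=None): straight line of the TCP; attitude=None keeps the orientation; feed is the mean speed in m/s. With until_force (N) it stops when the force on the tool has changed by that much, and returns True; else False.
- move_joints(angles): joint-space move.
- command_gripper(opening, newtons=None): finger opening in m; newtons is the grip in N (None keeps the last); returns when the fingers have stopped.
- sleep(seconds).
- inverse_kinematics(position, orientation): joint angles nearest the present ones, or None.
- sense(): the state.
- camera(name): name is "scene" or "side" or "wrist"; returns (picture, depth): 480x640x3 uint8, red, green, blue; 480x640 float32, m along the optical axis (not along the pixel's ray), 0 where there is no reading.
- camera_params(name): a dict with "K" (3x3 intrinsics, pixels), "position" and "rotation" of the camera in the world; the wrist camera has in their place "tool_from_camera" (4x4, takes a point from camera to tool coordinates, whose origin is the TCP and whose axes are the flange's). Camera axes: x right, y down, z forward; pixel columns grow to the right and rows downward; lengths in m; the calibration is good to about 2 mm. A picture is of the moment at which its call begins: read the wrist's pose just before it. camera_params takes no time and is no camera call.
A pose or a line that the arm cannot do raises Unreachable and nothing moves.
- finish_job(): hands the job in; it is judged then, once.
The state is a dict: "time_s": time; "joint_pos": joint angles; "qd": joint speeds; "joint_efforts": joint torques, N m; "position": TCP position; "tcp_rot": TCP orientation; "wrist_force": force on the tool from outside, world axes, zero at the start; "ft_torque": the same for the moment, N m; "finger_gap": finger opening in m; "gripper_force": force on a finger pad.
Only numpy, scipy, OpenCV 4.12 (cv2) and the standard library are available. Lean on these libraries where they do the work, as an engineer would, in place of code of your own. Each camera call takes 0.05 s, during which the arm holds its last target. There are 200 camera calls.

### The job

Two green steel cabinets with heel blocks stand side by side on the bench; open the door of the wider one so that a fitter can reach its stock. Swing it out by its handle until it stands square to the cabinet's front or further, let go of it there, and leave the narrower cabinet shut.

Things in the scene. Friction and masses are not known exactly. Their poses are not given: they have to be found in the camera images.
- wide_door_grip (a point): Grip point on the wide door's handle: an upright round steel bar, 12 mm thick, 120 long, near the door's free edge (right as the robot sees it shut). On the bar's axis, 20 mm below its free upper end, 23 below the cabinet's top, 207 above the bench. Bar axis 45 mm before the door's face (39 clear). Turns with the door: x points into the door, y along it from handle to hinge, z up.
- wide_door_hinge (a point): Point on the wide door's upright hinge axis (left edge), level with the grip point; same axes. The grip point lies 51 mm in front of it and 206 sideways. Green steel cabinet fixed to the bench, 240 mm wide, 200 deep, 230 tall, facing the robot within 10 degrees; door 236 x 198 x 12 mm, lower edge 31 above the bench. A tin 80 mm tall stands at the back of its top.
- wide_door (a joint): Opening of the wider cabinet's door in rad: 0 shut, growing as the free edge swings towards the robot and round to its left (clockwise from above), stop at 1.75. No latch: it starts shut or ajar (up to 0.15), needs 1 to 2 N at the handle and stays where it is left.
- narrow_door (a joint): Opening of the narrower cabinet's door in rad: 0 shut, as at the start. That cabinet is 150 mm wide, otherwise alike, hinged on its right, and stands to the left or to the right of the wider one.

How it is judged:
On the way:
1. the wider cabinet's door is drawn open past 0.4 rad with the gripper at its handle (grasp point within 80 mm of the grip point) (value of joint wide_door above 0.4 rad and distance between the grasp point and wide_door_grip below 0.08 m), for 0.1 s.
At the end, for the whole second after the job is handed in: The wider cabinet's door stands open by at least 1.38 rad (79 degrees; square is 90) and at rest (under 0.05 rad/s), and the narrower cabinet's door is shut (under 0.1 rad) (value of joint wide_door above 1.38 rad and velocity of joint wide_door between -0.05 and 0.05 rad/s and value of joint narrow_door below 0.1 rad); the robot touches nothing.
It fails at once if the narrower cabinet's door is opened (past 0.2 rad) (value of joint narrow_door above 0.2 rad).
It also fails if it takes over 38 s, if anything falls off the work surface, if the arm or the gripper's body presses on something with over 40 N, if the wrist force passes 120 N, or if a joint passes its speed limit or range.

## Working session

There is one attempt and no reset: what is moved stays moved. The work goes in short steps, each a Python script; the robot and the scene stay as the last script left them, time stands still between calls to the robot, and variables do not carry over. Pictures are saved under pics/ and viewed, at most 10 in all, crops included, and the job is handed in when it is done.

```bash
mkdir -p pics; python3 - <<'E'
from rig import *
import cv2,numpy as np
for n in ["scene","side"]:
    im,d=camera(n); cv2.imwrite(f"pics/{n}0.png",im[:,:,::-1]); np.savez(f"{n}0.npz",im=im,d=d)
    p=camera_params(n); print(n,p)
print(sense()["time_s"])
E
```

```text
scene {'K': array([[545.77649385,   0.        , 319.68022019],
       [  0.        , 545.77649385, 242.39206951],
       [  0.        ,   0.        ,   1.        ]]), 'position': array([ 0.3561444 , -0.33962434,  1.17077133]), 'rotation': array([[ 0.73983169, -0.61240528,  0.27858363],
       [-0.67274142, -0.66830042,  0.31747996],
       [-0.00824885, -0.42229649, -0.90642023]])}
side {'K': array([[480.26945662,   0.        , 311.39644931],
       [  0.        , 480.26945662, 233.86876578],
       [  0.        ,   0.        ,   1.        ]]), 'position': array([0.23572597, 0.64259279, 0.7067161 ]), 'rotation': array([[-0.82825212, -0.32920162,  0.45345862],
       [-0.56021593,  0.46839779, -0.68319954],
       [ 0.01251138, -0.81989621, -0.57237546]])}
0.1
```

View pics/scene0.png

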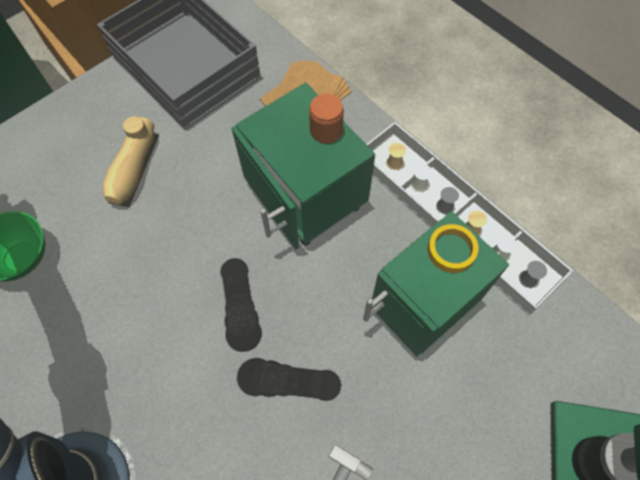

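View pics/side0.png

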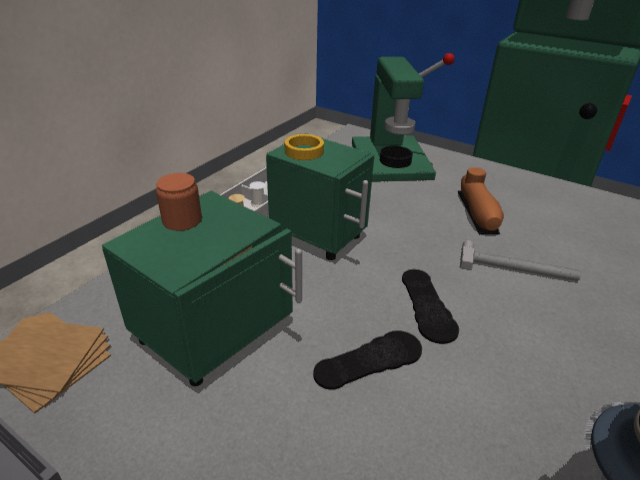

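Scene view: the wide cabinet has top corners near (234,128), (305,86), (374,152) and (300,205), and its door is slightly ajar with the handle near (268,215). Side view: the handle bar runs from about (299,250) to (298,300). Next I'll crop in and cast rays.

```bash
cat > h.py <<'E'
import numpy as np
from rig import camera_params
def ray(n,u,v):
    p=camera_params(n); d=p["rotation"]@np.linalg.solve(p["K"],[u,v,1.]); return p["position"],d
def onz(n,u,v,z):
    o,d=ray(n,u,v); return o+d*(z-o[2])/d[2]
def cloud(n,d):
    p=camera_params(n); v,u=np.mgrid[0:480,0:640]
    return np.stack([u,v,np.ones_like(u)],-1)@np.linalg.inv(p["K"]).T*d[...,None]@p["rotation"].T+p["position"]
E
python3 - <<'E'
from h import *
import cv2
a=np.load("scene0.npz");b=np.load("side0.npz")
A=cv2.resize(a["im"][75:255,225:385],None,fx=2.5,fy=3.3,interpolation=cv2.INTER_CUBIC)
B=cv2.resize(b["im"][180:390,100:330],(400,594),interpolation=cv2.INTER_CUBIC)
cv2.imwrite("pics/crop.png",np.hstack([A,B])[:,:,::-1])
for uv in [(234,128),(305,86),(374,152),(300,205)]: print(uv,onz("scene",*uv,.23).round(3))
for n,f in(("scene",a),("side",b)):
    im=f["im"].astype(int);P=cloud(n,f["d"]);sat=im.max(2)-im.min(2)
    # grey pixels off the bench around handle
    w=np.zeros(sat.shape,bool)
    if n=="scene": w[200:245,255:295]=1
    else: w[240:310,270:310]=1
    m=w&(sat<25)&(P[...,2]>.08)&(f["d"]>0)
    Q=P[m];vv,uu=np.nonzero(m)
    for z in np.arange(.08,.26,.02):
        k=(Q[:,2]>=z)&(Q[:,2]<z+.02)
        if k.any(): print(n,z.round(2),k.sum(),np.median(Q[k],0).round(3),uu[k].mean().round(1),vv[k].mean().round(1))
E
```

```text
(234, 128) [0.691 0.309 0.23 ]
(305, 86) [0.876 0.292 0.23 ]
(374, 152) [0.866 0.066 0.23 ]
(300, 205) [0.671 0.076 0.23 ]
scene 0.08 79 [0.658 0.136 0.091] 280.0 220.7
scene 0.1 82 [0.656 0.122 0.111] 279.7 220.9
scene 0.12 188 [0.65  0.115 0.126] 278.8 222.9
scene 0.14 97 [0.654 0.114 0.149] 279.7 219.4
scene 0.16 94 [0.654 0.113 0.17 ] 279.8 216.6
scene 0.18 185 [0.643 0.114 0.191] 277.6 213.3
scene 0.2 75 [0.653 0.104 0.21 ] 279.8 211.3
scene 0.22 42 [0.612 0.116 0.224] 270.4 209.5
side 0.08 156 [0.654 0.118 0.09 ] 279.0 299.2
side 0.1 164 [0.654 0.121 0.112] 282.0 292.0
side 0.12 322 [0.65  0.119 0.128] 285.4 285.6
side 0.14 243 [0.653 0.121 0.15 ] 284.4 276.5
side 0.16 214 [0.653 0.122 0.17 ] 284.1 268.3
side 0.18 340 [0.65  0.119 0.191] 285.5 258.9
side 0.2 235 [0.653 0.119 0.209] 284.9 249.5
side 0.22 72 [0.613 0.122 0.224] 287.1 247.1
```

View pics/crop.png

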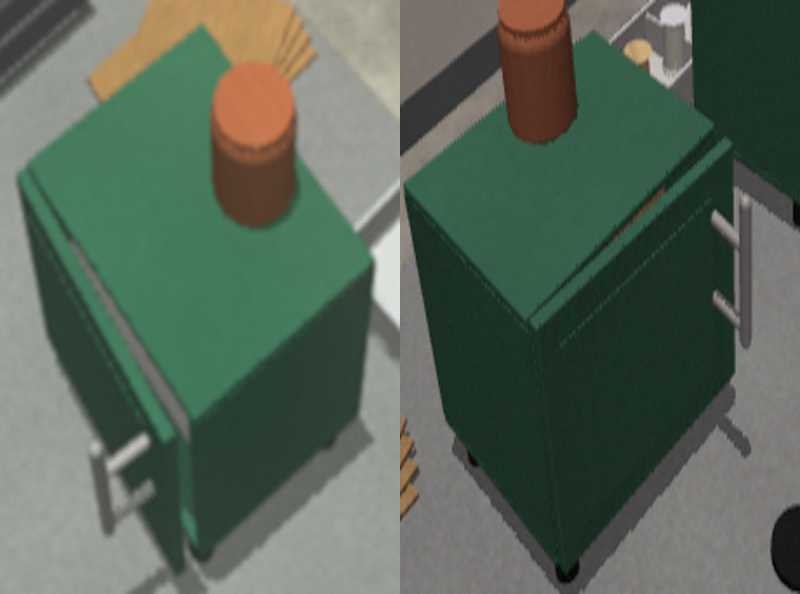

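```bash
python3 - <<'E'
from h import *
import cv2
a=np.load("scene0.npz");b=np.load("side0.npz")
z=.227
t1=onz("scene",263.8,210.8,z);t2=onz("side",298.4,250.7,z);print("bar top",t1,t2)
o1,d1=ray("scene",263.8,210.8);o2,d2=ray("side",298.4,250.7)
s=np.linalg.lstsq(np.c_[d1,-d2],o2-o1,rcond=None)[0];print("tri",o1+s[0]*d1,o2+s[1]*d2)
def fit(Q):
    for _ in range(5):
        c=Q.mean(0);n=np.linalg.svd(Q-c,full_matrices=False)[2][2];r=(Q-c)@n;Q=Q[abs(r)<max(.003,1.5*r.std())]
    return c,n*np.sign(n[abs(n).argmax()]),len(Q)
Ps=cloud("side",b["d"]);Pa=cloud("scene",a["d"])
def poly(P,d,pts):
    m=np.zeros((480,640),np.uint8);cv2.fillPoly(m,[np.array(pts)],1);return P[(m>0)&(d>0)]
# door front face in side view
print("door",fit(poly(Ps,b["d"],[(190,302),(280,252),(284,305),(202,365)])))
print("left side",fit(poly(Ps,b["d"],[(112,255),(170,298),(188,365),(130,320)])))
print("right side (scene)",fit(poly(Pa,a["d"],[(306,207),(368,160),(364,195),(310,232)])))
m=(abs(Pa[...,2]-.23)<.005)&(a["d"]>0)&(a["im"][...,1]>a["im"][...,0].astype(int)+20)
m[:,380:]=0
r=cv2.minAreaRect(Pa[m][:,:2].astype(np.float32));print(r,cv2.boxPoints(r))
q=Pa[300-60:300,:,:]
# bar cloud in side view
w=np.zeros((480,640),bool);w[245:310,294:304]=1
Q=Ps[w&(b["d"]>0)&(Ps[...,0]<.63)&(Ps[...,2]>.1)];print("barcloud",len(Q),np.median(Q,0) if len(Q) else 0)
E
```

```text
bar top [0.61136773 0.11563631 0.227     ] [0.6060805  0.12285548 0.227     ]
tri [0.61255847 0.11776032 0.22259686] [0.61024037 0.11701773 0.22161177]
door (array([0.66820857, 0.21257728, 0.13640897]), array([ 9.88799282e-01, -1.49249450e-01,  7.62077104e-04]), 5530)
left side (array([0.77389335, 0.30971407, 0.14802863]), array([ 8.48037353e-02,  9.96397458e-01, -6.57224209e-04]), 3143)
right side (scene) (array([0.77040555, 0.07062526, 0.14766038]), array([0.08375171, 0.99648519, 0.00170774]), 1822)
((0.7592853307723999, 0.08520640432834625), (0.45218056440353394, 0.21489523351192474), 84.35675048828125) [[ 0.63012606 -0.12922236]
 [ 0.8439798  -0.15035388]
 [ 0.8884446   0.29963517]
 [ 0.6745909   0.3207667 ]]
barcloud 378 [0.60651806 0.12320418 0.17435592]
```

The numbers agree. The cabinet is yawed 4.8° and the door is 0.065 rad ajar. The grip is at about (0.610, 0.118), 43 mm from the door face (45 stated), and the hinge at about (0.691, 0.314). Now I'll plan the arc and check IK.

```bash
cat >> h.py <<'E'
H=np.array([.691,.314]); YAW=-np.arctan2(.0843,.9964)
def pose(th,s=1,z=.213,dz=0,H=H):
    a=YAW-th; x=np.array([np.cos(a),np.sin(a)]); y=np.array([-x[1],x[0]])
    g=H-.051*x-.206*y
    Y=s*np.array([*y,0]); Z=np.array([0,0,-1.]); 
    return np.array([*g,z+dz]),np.c_[np.cross(Y,Z),Y,Z]
E
python3 - <<'E'
from rig import *
from h import *
for s in (1,-1):
    for th in (.065,.4,.8,1.2,1.6):
        p,R=pose(th,s); q=inverse_kinematics(p,R); print(s,th,p.round(3),None if q is None else np.round(q,2))
E
```

```text
1 0.065 [0.61  0.118 0.213] [-0.47  0.43  0.29  1.73 -0.14  1.01  1.29]
1 0.4 [0.55  0.155 0.213] [-0.6   0.35  0.32  1.85 -0.13  0.96  0.86]
1 0.8 [0.499 0.223 0.213] [-0.74  0.31  0.31  1.9  -0.11  0.95  0.3 ]
1 1.2 [0.479 0.305 0.213] [-0.88  0.34  0.3   1.86 -0.12  0.96 -0.24]
1 1.6 [0.492 0.388 0.213] [-0.98  0.44  0.34  1.72 -0.17  1.01 -0.7 ]
-1 0.065 [0.61  0.118 0.213] [-0.79  0.5   0.75  1.75 -0.39  1.04 -1.63]
-1 0.4 [0.55  0.155 0.213] [-1.14  0.56  1.12  1.87 -0.57  1.08 -1.85]
-1 0.8 [0.499 0.223 0.213] [-1.31  0.5   1.12  1.93 -0.53  1.04 -2.42]
-1 1.2 [0.479 0.305 0.213] [ 0.18  0.62 -1.17  1.8   0.62  1.16  2.23]
-1 1.6 [0.492 0.388 0.213] [-0.52  0.45 -0.29  1.69  0.14  1.03  2.17]
```

s=1 has good joint margins along the whole arc. I'll move above the bar and check with the wrist camera.

```bash
python3 - <<'E'
from rig import *
from h import *
import cv2
st=sense(); p0=st["position"]
move_l(p0+[0,0,.1],feed=.25)
command_gripper(.055)
p,R=pose(.065); movep(p+[0,0,.09],R)
s=sense(); im,d=camera("wrist"); cv2.imwrite("pics/w1.png",im[:,:,::-1])
c=camera_params("wrist"); T=np.eye(4);T[:3,:3]=s["tcp_rot"];T[:3,3]=s["position"]; M=T@c["tool_from_camera"]
v,u=np.mgrid[0:480,0:640]
P=(np.stack([u,v,np.ones_like(u)],-1)@np.linalg.inv(c["K"]).T*d[...,None])@M[:3,:3].T+M[:3,3]
sat=im.max(2).astype(int)-im.min(2)
k=(abs(P[...,2]-.227)<.008)&(sat<30)&(d>0)&(np.hypot(P[...,0]-p[0],P[...,1]-p[1])<.04)
print(k.sum(),P[k].mean(0) if k.any() else 0, p, s["position"], s["time_s"], np.c_[u[k],v[k]].mean(0))
E
```

```text
351 [0.60628925 0.12067553 0.22408579] [0.60990537 0.1178861  0.213     ] [0.60973717 0.11934273 0.30293033] 3.4917 [314.68376068 260.90598291]
```

View pics/w1.png

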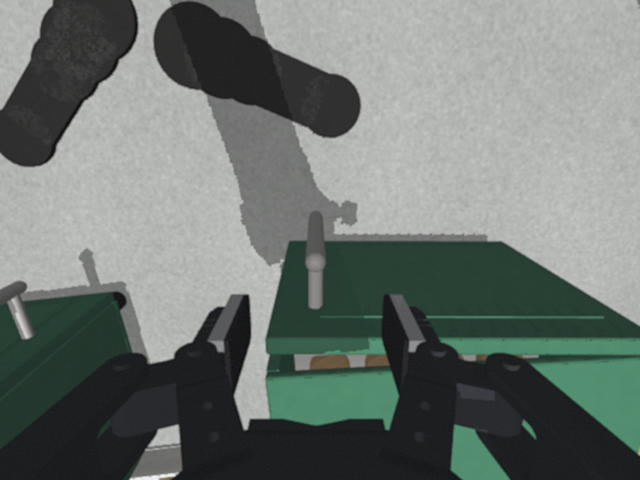

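The wrist view shows the bar's top at (315,260), centred between the fingers, and the narrow cabinet clear on the left. I'll descend, grip and swing it.

```bash
python3 - <<'E'
from rig import *
from h import *
p,R=pose(.065)
print("hit",move_l(p,R,feed=.1,until_force=15))
command_gripper(0,40); s=sense(); print("gap",s["finger_gap"],s["gripper_force"],s["wrist_force"].round(1) if hasattr(s["wrist_force"],'round') else s["wrist_force"],s["position"])
if .008<s["finger_gap"]<.02:
  for th in np.arange(.2,.66,.15):
    move_l(*pose(th),feed=.1); s=sense(); print(round(th,2),np.round(s["wrist_force"],1),np.round(s["ft_torque"],1),round(s["finger_gap"],4),s["time_s"])
E
```

```text
hit False
gap 0.010989923340633477 39.025627970695496 [1.  2.3 1.1] [0.61037866 0.1187406  0.21357439]
0.2 [1.  2.9 3. ] [ 0.5 -0.2 -0. ] 0.0108 5.4917
0.35 [1.  3.  4.1] [ 0.5 -0.2  0. ] 0.0109 5.9583
0.5 [0.8 2.2 5.1] [ 0.4 -0.2  0.1] 0.0105 6.425
0.65 [0.2 0.9 5.9] [0.2 0.  0. ] 0.0108 6.8917
```

```bash
python3 - <<'E'
from rig import *
from h import *
import cv2
for th in np.arange(.8,1.61,.15):
    move_l(*pose(th),feed=.1); s=sense(); print(round(th,2),np.round(s["wrist_force"],1),round(s["finger_gap"],4))
    if np.linalg.norm(s["wrist_force"])>30 or s["finger_gap"]<.008: break
sleep(.3); command_gripper(.05); sleep(.2)
p=np.array(sense()["position"]); print("hit",move_l(p+[0,0,.15],feed=.1))
sleep(.3); s=sense(); print(s["time_s"],np.round(s["wrist_force"],1),s["position"])
im,d=camera("scene"); cv2.imwrite("pics/end.png",im[:,:,::-1])
E
```

```text
0.8 [-0.6 -0.1  7.1] 0.0109
0.95 [-2.1  0.7  8.4] 0.0106
1.1 [-3.6 -0.4  9. ] 0.0109
1.25 [-4.7  1.  10. ] 0.0108
1.4 [-4.7  0.7  9.1] 0.0108
1.55 [-5.5  1.8  8.7] 0.0109
hit False
12.6 [-0.1 -0.3  0.7] [0.48861779 0.37788748 0.36274991]
```

View pics/end.png

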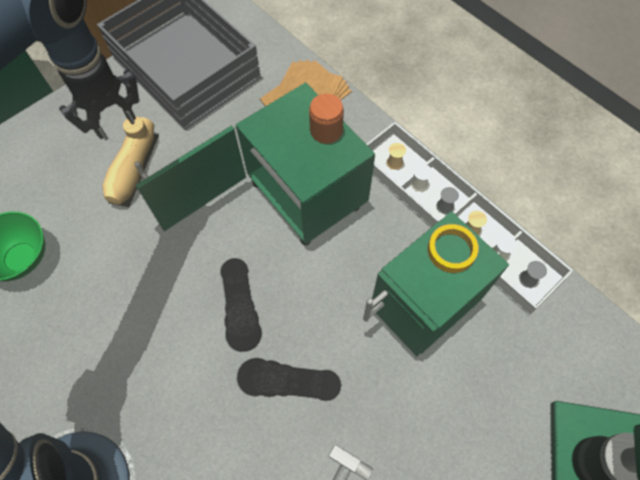

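The final view shows the wide door standing square, from its hinge at (240,130) to its free edge at (140,185). The gripper is clear above it and the narrow cabinet is shut.

```bash
python3 -c "
from h import *
a=onz('scene',236,127,.229);b=onz('scene',140,182,.229);print(a,b,np.linalg.norm(a-b))
from rig import *
print(finish_job())"
```

```text
[0.69623953 0.30901264 0.229     ] [0.46909578 0.33393058 0.229     ] 0.22850642459799445
the job is handed in; nothing more can be done
None
```

The wide door was swung to about 1.55 rad (just under square) by its handle and released, the narrow cabinet stayed shut, and the job was handed in at about 12.6 s; no verdict was returned.

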